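# Tip out the yellow parts bin

## Robot

A 6-joint arm with a two-finger parallel gripper is mounted at the origin on the work surface. World frame = base frame: x ahead of the robot, y to its left, z up, the work surface at z = 0. Lengths are in m, angles in rad, forces in N, time in s.
With the tool pointing down it reaches from about 0.25 to 0.775 m from the base axis. Payload 4 kg.
Tool frame: the origin (TCP) lies midway between the tips of the shut fingers; the grasp point (between the pads) lies 19 mm behind it; y points along the fingers, x is the direction in which the jaws open and shut, and the axes are right-handed (so a half turn about y gives the same grasp; the last joint's range is limited). The gripper opens to 94 mm and grips with 3 to 60 N. Pads are 16 mm wide; open, the fingers measure 119 mm over their backs; the gripper's body (75 mm by 177 mm) begins 78 mm behind the grasp point.
Start: joints at [1.099, 0.087, 1.371, -0, 1.684, -0.103], TCP at [0.198, 0.513, 0.206] pointing down, gripper open.
Joint ranges: [-3.1, 3.1], [-0.76, 2.03], [0.27, 2.55], [-1.08, 4.22], [0.17, 2.65], [-2.57, 2.57]. Speed limits (rad/s): [2.79, 2.79, 3.14, 3.14, 3.14, 3.14].

## Interface

Orientations are given as [roll, pitch, yaw] about the fixed x, y, z axes, in that order (R = Rz(yaw) Ry(pitch) Rx(roll)).
In Python, from bench import robot gives the robot as it stands.
- The arm moves only by the shell command python3 -m creep 'ROWS'. ROWS is JSON, a list of rows, each a list of 7 numbers: the shift along the tool's x, y, z in mm, then the turn, a rotation vector about the tool's x, y, z in degrees, then the closure in counts, from 0 (fully open) to 255 (shut). A call has 1 to 5 rows; each row is the pose to reach, as a shift and turn from the pose commanded when the call began, along the tool's axes at that moment; what a row does not reach only later rows make up. A row lasts 1/8 s, in which the tool goes at most 62.5 mm and 10.7 degrees, less where a joint would pass 70% of its speed; a pose out of reach is approached as far as the arm can. A call with a gripper value outside its range is refused whole. The fingers move at their own pace and stop on an object; the grip force is fixed at half the most. Time passes only in rows, so rows that repeat a pose let the fingers close. It gives the time, the measured TCP pose, the force and the opening at its end, in the units of the state.
- robot.get_obs(): the state, without advancing time (a new reading comes with each control period).
- robot.snapshot(name): name is "scene" or "top" or "wrist"; returns a dict with "color" (420x560x3 uint8, blue, green, red), "fx", "fy", "cx", "cy" (pixels), "k1" (the pictures are not rectified: a ray, as slopes to the right and down, at radius r is drawn at 1 + k1 r^2 times it, then the intrinsics apply), "world_from_camera" (4x4, takes a point from camera to world coordinates); the wrist camera has in their place "mount" (4x4, takes a point from camera to tool coordinates, whose origin is the TCP and whose axes are the tool frame's). Camera axes: x right, y down, z forward; pixel columns grow to the right and rows downward; lengths in m; the calibration is good to about 2 mm. A picture is of the moment at which its call begins: read the wrist's pose just before it. There is no depth.
- robot.close_job(): hands the job in, once; it reports no verdict.
Trained networks look in the newest picture that a camera, given by its name, has taken for a name from the list of things; names that differ only in an ending like _2 or _b are one class to them, and where a whole thing is asked for, a point or a joint stands for the part that bears it (a point fixed in the world has none). Each returns a list of dicts, best first, with "p" (0 to 1); they miss things now and then, are a little off and sometimes report something else, mostly with a low value. They report only what shows in the picture. A call takes as long as a camera call. They do not tell look-alikes from the thing itself.
- robot.spot_in(name, camera): "point" ([x, y, z] in m, in world coordinates, good to about 4 mm: the middle of the surface that is visible of it).
- robot.landmark_of(name, camera): "point" ([x, y, z] in m, in world coordinates, good to about 4 mm: a listed point, or the origin of a listed thing).
The state is a dict: "time": time; "joint_positions": joint angles; "qvel": joint speeds; "joint_torque": joint torques, N m; "tool_pos": TCP position; "ee_rot": TCP orientation; "wrist_force": force on the tool from outside, world axes, zero at the start; "wrist_torque": the same for the moment, N m; "width": finger opening in m.
Only numpy, scipy, OpenCV 4.12 (cv2) and the standard library are available. Lean on these libraries where they do the work, as an engineer would, in place of code of your own. Each camera call takes 0.05 s, during which the arm holds its last target.

## Task

Pull the yellow tilt-out bin forward by its side handle, all the way to its stop, so that both steel blanks tip out into the catch tray below it; then let go and leave the bin tipped. Leave the blue bin shut.

Things in the scene. Friction and masses are not known exactly. Their poses are not given: they have to be found in the camera images.
- yellow_stand: Fixed stand of the yellow bin: dark steel cheeks (63 mm to each side, 175 tall), aluminium catch tray in front. Origin: on the bench, under the bin's pivot; x to the back (away from the tray), y left (handle side), z up. Pivot axis: along y, 160 mm above the origin. Tray: x -192 to 42 mm, y -63 to 63, walls 40 high, 4 thick. A like stand with a blue bin is beside it, left or right.
- yellow_bin (a joint): Tilt of the yellow plastic bin, rad: 0 upright (shut), grows as its top comes forward (stand -x) and down; stop at 2.10. Turns easily (1 to 4 N at the handle), rests shut by its weight, falls slowly forward once well past the top, rests at the stop when let go there. Bin 100 mm wide, 105 tall, open on top; when shut its rim is 230 mm above the bench.
- yellow_handle (a point): Middle of the handle: black round bar, 14 mm thick, sticking out 80 mm along stand +y from a strip on the bin's left side, 20 mm ball on its end (33 mm further out). It lies 97 mm left of the bin's middle. From the pivot axis: shut, 26 mm behind and 97 above (257 above the bench); at the stop, 97 in front and 27 below. Axes as the stand's when shut, turning with the bin.
- blank_a: Steel blank, 24 x 34 x 16 mm, about 0.1 kg, with two small dark holes, lying loose in the yellow bin, on its inner floor 130 mm above the bench. Origin: centre of its underside.
- blank_b: The second steel blank, the same, also in the yellow bin.
- blue_bin (a joint): Tilt of the blue bin (same make, holds brass bushings), rad: 0 shut. It must stay shut.
Things that resemble listed ones, but are neither listed nor needed, are in the scene too. Leave any pink look-alike of the blank_b alone.

How it is judged:
At the end, for the whole second after the job is handed in: The yellow bin rests forward within 10 degrees of its stop (joint above 1.93 rad), and both steel blanks lie at rest inside the catch tray of the yellow stand (within its walls, less than 55 mm above the bench) (value of joint yellow_bin above 1.93 rad and velocity of joint yellow_bin below 0.1 rad/s and x of blank_a in the frame of yellow_stand between -0.195 and 0.045 m and y of blank_a in the frame of yellow_stand between -0.065 and 0.065 m and z of each of blank_a, blank_b in the frame of yellow_stand below 0.055 m and linear speed of each of blank_a, blank_b below 0.03 m/s and x of blank_b in the frame of yellow_stand between -0.195 and 0.045 m and y of blank_b in the frame of yellow_stand between -0.065 and 0.065 m); the robot touches nothing.
It fails at once if the blue bin is tilted by more than 0.15 rad (value of joint blue_bin above 0.15 rad).
It also fails if it takes over 40 s, if anything falls off the work surface, if the arm or the gripper's body presses on something with over 40 N, if the wrist force passes 120 N, or if a joint passes its speed limit or range.

## Working session

There is one attempt and no reset: what is moved stays moved. The work goes in short steps, Python scripts to look and compute and a shell command to move; the robot and the scene stay as the last step left them, time stands still between calls to the robot, and variables do not carry over. Pictures are saved under pics/ and viewed, and the job is handed in when it is done.

```bash
ls; mkdir -p pics; python3 - <<'E'
from bench import robot
import cv2
o=robot.get_obs()
for k in ("time","tool_pos","ee_rot","width","wrist_force"): print(k,o[k])
for c in ("scene","top"):
    s=robot.snapshot(c); cv2.imwrite(f"pics/{c}1.png",s["color"])
    print(c,s["fx"],s["k1"],s["world_from_camera"])
    for n in ("yellow_stand","yellow_handle","blank_a","yellow_bin"):
        for f in ("landmark_of","spot_in"):
            try: print(n,f,[(x["p"],[round(v,3) for v in x["point"]]) for x in getattr(robot,f)(n,c)])
            except Exception as e: print(n,f,e)
E
```

```text
pics
time 0.0
tool_pos [0.19804847 0.51253536 0.20433981]
ee_rot [-1.5705951   0.00210365  1.20198531]
width 0.09397699940878103
wrist_force [ 0.36810923  0.41169799 -0.4716159 ]
scene 511.28857566610014 -0.19829711297831257 [[-7.86320584e-01  3.57244643e-01 -5.04059722e-01  1.25809132e+00]
 [ 6.17818072e-01  4.53520125e-01 -6.42355296e-01  7.05414707e-01]
 [-8.76760203e-04 -8.16514397e-01 -5.77324407e-01  8.20719793e-01]
 [ 0.00000000e+00  0.00000000e+00  0.00000000e+00  1.00000000e+00]]
yellow_stand landmark_of [(0.73, [0.602, -0.168, -0.001])]
yellow_stand spot_in [(0.56, [0.629, -0.124, 0.114])]
yellow_handle landmark_of [(0.88, [0.638, -0.078, 0.253])]
yellow_handle spot_in [(0.75, [0.633, -0.13, 0.196])]
blank_a landmark_of [(0.63, [0.767, -0.166, 0.004]), (0.58, [0.711, -0.294, 0.001])]
blank_a spot_in [(0.57, [0.705, -0.282, 0.015])]
yellow_bin landmark_of it knows: blank, yellow_handle, yellow_stand
yellow_bin spot_in [(0.56, [0.633, -0.129, 0.202])]
top 429.7982540863122 0.03095064252723241 [[-0.02076158 -0.98973507  0.1413982   0.53466066]
 [-0.99921025  0.02533367  0.03061168 -0.0444093 ]
 [-0.03387959 -0.14065098 -0.9894794   1.00468616]
 [ 0.          0.          0.          1.        ]]
yellow_stand landmark_of [(0.63, [0.595, -0.169, 0.003])]
yellow_stand spot_in [(0.73, [0.604, -0.175, 0.169]), (0.62, [0.555, -0.159, 0.133])]
yellow_handle landmark_of [(0.77, [0.637, -0.079, 0.261])]
yellow_handle spot_in [(0.74, [0.606, -0.174, 0.171])]
blank_a landmark_of [(0.7, [0.706, -0.294, 0.0]), (0.63, [0.766, -0.166, -0.001]), (0.59, [0.643, -0.167, 0.131]), (0.51, [0.6, -0.156, 0.127])]
blank_a spot_in [(0.69, [0.642, -0.163, 0.146]), (0.63, [0.705, -0.296, 0.018]), (0.53, [0.764, -0.168, 0.017]), (0.49, [0.595, -0.153, 0.144])]
yellow_bin landmark_of it knows: blank, yellow_handle, yellow_stand
yellow_bin spot_in [(0.74, [0.605, -0.175, 0.168])]
```

View pics/scene1.png

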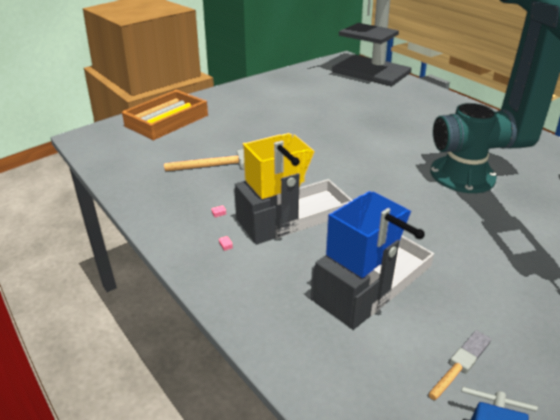

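View pics/top1.png

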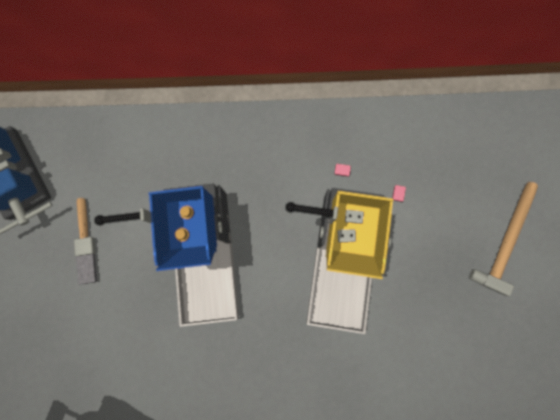

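Top view: the yellow bin is at (360,235) with the two grey blanks inside at (347,236) and (354,216). Its handle ball is at (290,207). The blue bin at (180,228) holds brass bushings. The pink blocks at (342,170) and (399,193) are look-alikes on the bench. I'll confirm with an enlarged crop and check how the handle estimate reprojects.

```bash
cat > h.py <<'E'
import numpy as np,cv2
def proj(s,p):
    T=np.linalg.inv(np.array(s["world_from_camera"]))
    c=T[:3,:3]@np.array(p)+T[:3,3]
    x,y=c[0]/c[2],c[1]/c[2]; f=1+s["k1"]*(x*x+y*y)
    return s["fx"]*x*f+s["cx"], s["fy"]*y*f+s["cy"]
A=np.radians(-8.5)
O=np.array([.598,-.168,0])
R=np.array([[np.cos(A),-np.sin(A),0],[np.sin(A),np.cos(A),0],[0,0,1]])
def st(x,y,z): return O+R@np.array([x,y,z])
def overlay(s,im,k=1,off=(0,0)):
    pts=[(.026,.057,.257),(.026,.097,.257),(.026,.13,.257),(-.192,.063,.04),(-.192,-.063,.04),(.042,.063,.175),(0,.063,.16)]
    for p in pts:
        u,v=proj(s,st(*p)); cv2.circle(im,(int((u-off[0])*k),int((v-off[1])*k)),3,(0,0,255),1)
E
python3 - <<'E'
from bench import robot
from h import *
s=robot.snapshot("top"); im=cv2.resize(s["color"][150:350,270:420],None,fx=3,fy=3); overlay(s,im,3,(270,150)); 
s2=robot.snapshot("scene"); im2=cv2.resize(s2["color"][120:320,220:340],None,fx=3,fy=3); overlay(s2,im2,3,(220,120))
cv2.imwrite("pics/crop.png",np.hstack([im[:600],im2[:600]][:2])[:, :800])
print(st(.026,.097,.257), st(.026,.105,.238))
E
```

```text
[ 0.63805193 -0.07590851  0.257     ] [ 0.6392344  -0.06799638  0.238     ]
```

View pics/crop.png

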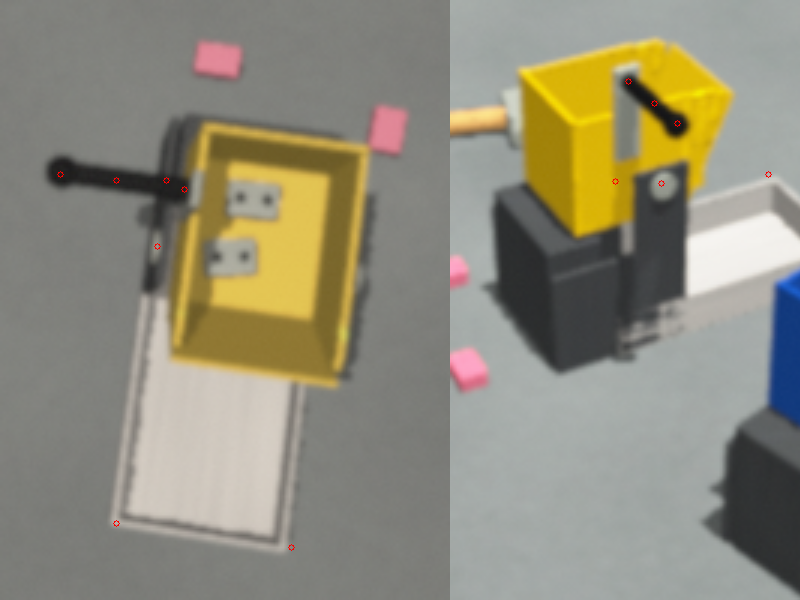

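```bash
python3 -m creep '[[0,-60,0,0,0,0,0],[0,-120,0,0,0,0,0],[0,-160,0,0,0,0,0]]'
```

```text
time: 1.27
tool_pos: [0.1983, 0.5132, 0.3691]
ee_rot: [-1.571, -0.004, 1.202]
wrist_force: [0.3, 0.8, -0.3]
width: 0.0939
```

The crop confirms it. The reprojected handle points and tray corners land on the yellow stand, and both grey two-hole blanks are in its bin. The pink ones are on the bench. Now I'll move across, high up.

```bash
python3 -m creep '[[-32,0,-52,0,7,0,0],[-64,0,-104,0,14,0,0],[-96,0,-155,0,21,0,0],[-128,0,-207,0,28,0,0],[-160,0,-259,0,35,0,0]]'
cat > go.py <<'E'
import sys,numpy as np
from bench import robot
from scipy.spatial.transform import Rotation as Ro
from h import *
def go(p,yaw=A):
    o=robot.get_obs(); Rt=Ro.from_euler('xyz',o["ee_rot"])
    d=Rt.inv().apply(np.array(p)-o["tool_pos"])*1000
    r=(Rt.inv()*Ro.from_euler('xyz',[-np.pi/2,0,yaw])).as_rotvec(degrees=True)
    print("t",o["time"],"shift",d.round(1),"turn",r.round(1),"f",np.round(o["wrist_force"],1))
E
python3 -c "
from go import *
go(st(.026,.105,.37))"
```

```text
time: 1.9
tool_pos: [0.383, 0.2688, 0.3657]
ee_rot: [-1.571, -0.001, 0.587]
wrist_force: [0.4, 0.3, -0.1]
width: 0.0938
t 1.9 shift [  26.6   -4.3 -422.3] turn [-0.  42.2  0.1] f [ 0.4  0.3 -0.1]
```

```bash
python3 -m creep '[[4,0,-60,0,8,0,0],[8,0,-120,0,16,0,0],[12,0,-180,0,24,0,0],[16,0,-240,0,32,0,0],[20,0,-300,0,40,0,0]]'
python3 - <<'E'
from go import *
go(st(.026,.105,.37))
E
```

```text
time: 2.52
tool_pos: [0.5669, 0.0307, 0.3657]
ee_rot: [-1.57, -0.001, -0.112]
wrist_force: [0.3, 0.1, 1.0]
width: 0.094
t 2.525 shift [ 82.9  -4.3 -90. ] turn [-0.   2.1  0. ] f [0.3 0.1 1. ]
```

```bash
python3 -m creep '[[40,0,-45,0,2,0,130],[83,0,-90,0,2,0,130],[83,0,-90,0,2,0,130],[83,0,-90,0,2,0,130]]'
python3 - <<'E'
from go import *
go(st(.026,.105,.238))
s=robot.snapshot("wrist"); cv2.imwrite("pics/w1.png",s["color"])
for c in ("top","wrist"):
    if c=="top": t=robot.snapshot(c); cv2.imwrite("pics/top2.png",t["color"])
    print(c,[(x["p"],np.round(x["point"],3)) for x in robot.landmark_of("yellow_handle",c)])
E
```

```text
time: 3.02
tool_pos: [0.6388, -0.0657, 0.3651]
ee_rot: [-1.57, 0.001, -0.142]
wrist_force: [0.1, 0.1, 0.3]
width: 0.0579
t 3.025 shift [  0.9 127.1  -2.3] turn [-0.   0.4 -0.1] f [0.1 0.1 0.3]
top []
wrist [(0.65, array([ 0.639, -0.079,  0.26 ]))]
```

View pics/w1.png

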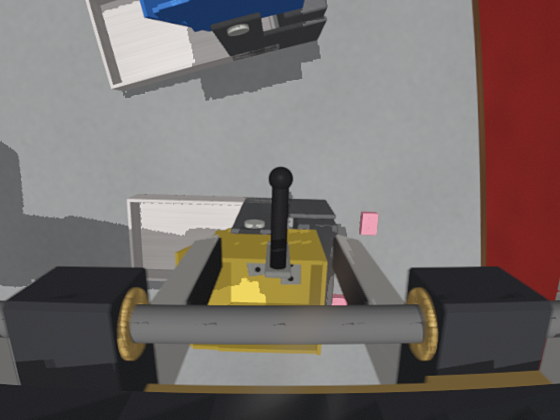

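The wrist view shows the handle bar from (281,178) to (278,265), running midway between the fingers (about 200 and 360). The network agrees within 3 mm. Descending over it.

```bash
python3 -m creep '[[0,45,0,0,0,0,130],[0,90,0,0,0,0,150],[0,127,0,0,0,0,170],[0,127,0,0,0,0,190],[0,127,0,0,0,0,190]]'
python3 - <<'E'
from go import *
go(st(.026,.105,.238))
s=robot.snapshot("wrist"); cv2.imwrite("pics/w2.png",s["color"])
for d in (20,40,60,80,100,105,120.3):
    t=np.radians(d); x=.026*np.cos(t)-.097*np.sin(t); z=.097*np.cos(t)+.026*np.sin(t)
    print(d,"tool shift x,y from shut:",round((x-.026)*1000,1),round((.097-z)*1000,1))
E
```

```text
time: 3.85
tool_pos: [0.6394, -0.0653, 0.2413]
ee_rot: [-1.571, -0.004, -0.141]
wrist_force: [0.3, 0.7, 0.4]
width: 0.0238
t 3.85 shift [ 0.2  3.3 -2.7] turn [0.  0.4 0.2] f [0.3 0.7 0.4]
20 tool shift x,y from shut: -34.7 -3.0
40 tool shift x,y from shut: -68.4 6.0
60 tool shift x,y from shut: -97.0 26.0
80 tool shift x,y from shut: -117.0 54.6
100 tool shift x,y from shut: -126.0 88.2
105 tool shift x,y from shut: -126.4 97.0
120.3 tool shift x,y from shut: -122.9 123.5
```

View pics/w2.png

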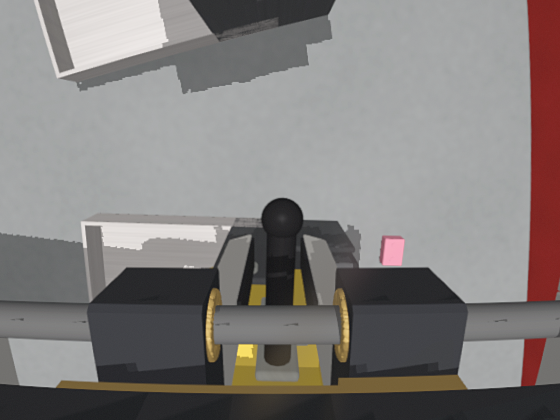

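The bar is caged between the fingers at 24 mm opening, and nothing is pressing. Now I'll pull slowly along the arc.

```bash
python3 -m creep '[[-8,-1,0,0,0,0,190],[-17,-1,0,0,0,0,190],[-26,-1,0,0,0,0,190],[-35,0,0,0,0,0,190],[-43,1,0,0,0,0,190]]'
```

```text
time: 4.53
tool_pos: [0.5954, -0.0597, 0.2373]
ee_rot: [-1.571, 0.001, -0.142]
wrist_force: [2.0, -0.4, 1.3]
width: 0.0238
```

```bash
python3 - <<'E'
from go import *
s=robot.snapshot("wrist"); cv2.imwrite("pics/w3.png",s["color"])
for d in (30,45,60,75,90,105,120):
    t=np.radians(d); x=.026*np.cos(t)-.097*np.sin(t); z=.16+.097*np.cos(t)+.026*np.sin(t)
    print(d); go(st(x,.107,z-.019))
E
```

```text
30
t 4.575 shift [-6.4 -0.8  0.2] turn [-0.   0.4 -0.1] f [ 0.5 -1.   0.1]
45
t 4.575 shift [-30.6   9.3   0.4] turn [-0.   0.4 -0.1] f [ 0.5 -1.   0.1]
60
t 4.575 shift [-51.4  25.3   0.5] turn [-0.   0.4 -0.1] f [ 0.5 -1.   0.1]
75
t 4.575 shift [-67.3  46.1   0.6] turn [-0.   0.4 -0.1] f [ 0.5 -1.   0.1]
90
t 4.575 shift [-77.2  70.3   0.7] turn [-0.   0.4 -0.1] f [ 0.5 -1.   0.1]
105
t 4.575 shift [-80.6  96.3   0.7] turn [-0.   0.4 -0.1] f [ 0.5 -1.   0.1]
120
t 4.575 shift [-77.1 122.3   0.7] turn [-0.   0.4 -0.1] f [ 0.5 -1.   0.1]
```

View pics/w3.png

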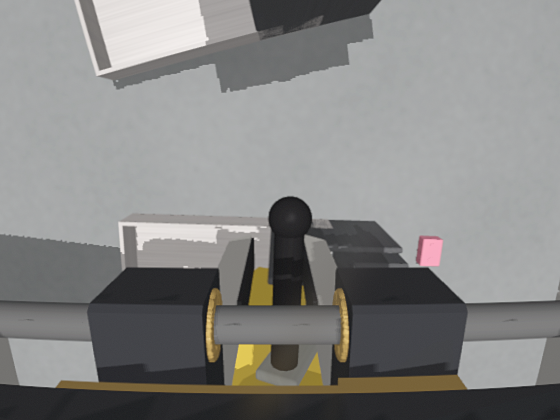

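The bin is tilting, with the bar at (288,300) against the rear finger. Continuing.

```bash
python3 -m creep '[[-11,0,0,0,0,0,190],[-22,4,0,0,0,0,190],[-33,9,0,0,0,0,190],[-42,14,0,0,0,0,190],[-50,21,0,0,0,0,190]]' && python3 -m creep '[[-7,7,0,0,0,0,190],[-13,14,0,0,0,0,190],[-18,22,0,0,0,0,190],[-23,30,0,0,0,0,190],[-26,38,0,0,0,0,190]]'
python3 - <<'E'
from go import *
s=robot.snapshot("wrist"); cv2.imwrite("pics/w4.png",s["color"])
s=robot.snapshot("scene"); cv2.imwrite("pics/s4.png",cv2.resize(s["color"][80:340,150:450],None,fx=2,fy=2))
for d in (90,105,120):
    t=np.radians(d); x=.026*np.cos(t)-.097*np.sin(t); z=.16+.097*np.cos(t)+.026*np.sin(t)
    print(d); go(st(x,.107,z-.019))
E
```

```text
time: 5.2
tool_pos: [0.546, -0.0527, 0.2161]
ee_rot: [-1.571, 0.0, -0.142]
wrist_force: [1.2, -0.6, 0.5]
width: 0.0235
time: 5.82
tool_pos: [0.5207, -0.049, 0.1778]
ee_rot: [-1.571, 0.0, -0.142]
wrist_force: [0.2, 0.3, 0.6]
width: 0.0238
90
t 5.925 shift [-2.3  9.9  0.7] turn [-0.   0.4 -0.2] f [-1.  -0.  -0.4]
105
t 5.925 shift [-5.6 35.9  0.7] turn [-0.   0.4 -0.2] f [-1.  -0.  -0.4]
120
t 5.925 shift [-2.1 61.8  0.7] turn [-0.   0.4 -0.2] f [-1.  -0.  -0.4]
```

View pics/w4.png

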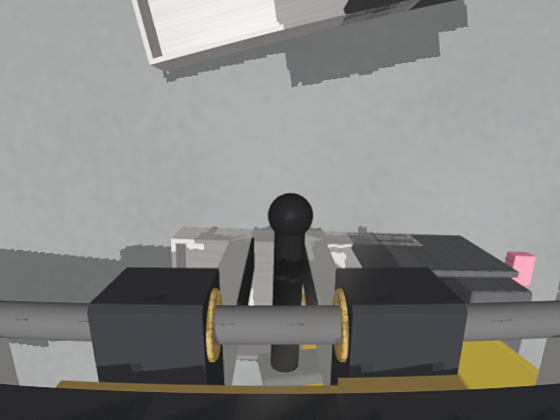

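View pics/s4.png

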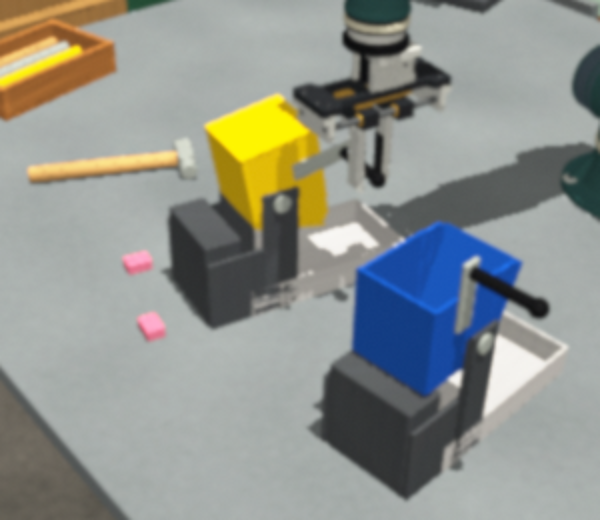

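The bin is about 80° over, with the handle still in the cage. I'll follow it down.

```bash
python3 -m creep '[[-3,9,0,0,0,0,190],[-6,18,0,0,0,0,190],[-6,27,0,0,0,0,190],[-6,36,0,0,0,0,190],[-5,44,0,0,0,0,190]]' && python3 -m creep '[[1,8,0,0,0,0,190],[2,16,0,0,0,0,190],[2,16,0,0,0,0,190],[2,16,0,0,0,0,190],[2,16,0,0,0,0,190]]'
python3 - <<'E'
from go import *
s=robot.snapshot("wrist"); cv2.imwrite("pics/w5.png",s["color"])
s=robot.snapshot("scene"); cv2.imwrite("pics/s5.png",cv2.resize(s["color"][80:340,150:450],None,fx=2,fy=2))
t=2.1; x=.026*np.cos(t)-.097*np.sin(t); z=.16+.097*np.cos(t)+.026*np.sin(t)
go(st(x,.107,z-.019))
E
```

```text
time: 6.55
tool_pos: [0.5158, -0.0483, 0.1335]
ee_rot: [-1.571, 0.001, -0.142]
wrist_force: [0.5, -0.6, -0.3]
width: 0.0241
time: 7.18
tool_pos: [0.5184, -0.0487, 0.119]
ee_rot: [-1.571, -0.001, -0.142]
wrist_force: [1.1, -0.5, -0.3]
width: 0.0242
t 7.275 shift [-0.4  4.4  0.7] turn [-0.   0.4  0. ] f [-1.  -0.8  1. ]
```

View pics/w5.png

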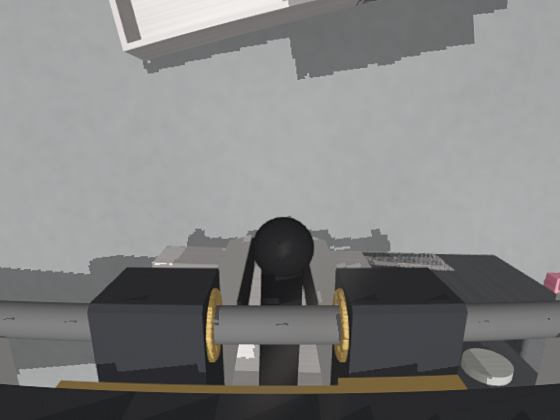

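View pics/s5.png

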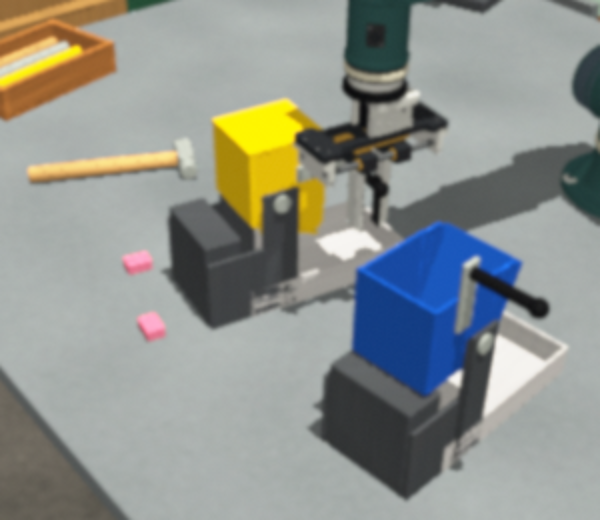

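The bar, with its ball now at (282,247), sits higher in the fork. The bin is still sinking slowly. I'll wait a moment and look again.

```bash
python3 -m creep '[[0,3,0,0,0,0,190],[0,3,0,0,0,0,190],[0,3,0,0,0,0,190],[0,3,0,0,0,0,190],[0,3,0,0,0,0,190]]' && python3 -m creep '[[0,0,0,0,0,0,190],[0,0,0,0,0,0,190],[0,0,0,0,0,0,190],[0,0,0,0,0,0,190],[0,0,0,0,0,0,190]]'
python3 - <<'E'
from go import *
s=robot.snapshot("wrist"); a=s["color"]
s=robot.snapshot("scene"); b=cv2.resize(s["color"][80:290,170:450],None,fx=2,fy=2); cv2.imwrite("pics/s6.png",np.hstack([cv2.resize(a,None,fx=.4,fy=.4),np.zeros((168,16,3),np.uint8)])); cv2.imwrite("pics/w6.png",a);cv2.imwrite("pics/s6.png",b)
E
```

```text
time: 7.9
tool_pos: [0.5182, -0.0486, 0.1155]
ee_rot: [-1.571, -0.0, -0.142]
wrist_force: [-0.4, -0.1, -1.3]
width: 0.024
time: 8.52
tool_pos: [0.5181, -0.0486, 0.1155]
ee_rot: [-1.571, -0.0, -0.142]
wrist_force: [-0.2, -1.4, -0.5]
width: 0.0242
```

View pics/w6.png

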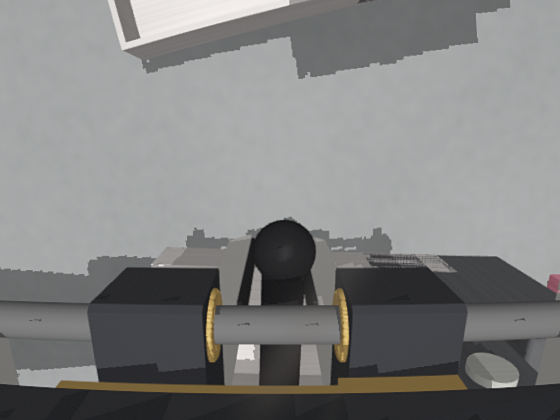

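View pics/s6.png

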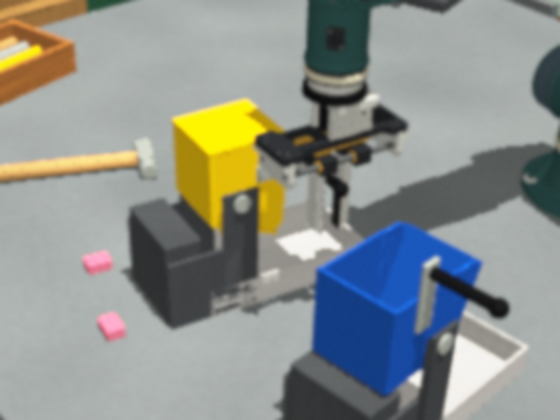

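The bar isn't sinking any more. I'll work out its angle from the ball's pixel, (284,249).

```bash
python3 - <<'E'
from go import *
o=robot.get_obs()
s=robot.snapshot("wrist")
W=np.eye(4);W[:3,:3]=Ro.from_euler('xyz',o["ee_rot"]).as_matrix();W[:3,3]=o["tool_pos"]
s=dict(s);s["world_from_camera"]=W@np.array(s["mount"])
print(np.array(s["mount"]).round(3))
for d in range(70,125,5):
    t=np.radians(d); x=.026*np.cos(t)-.097*np.sin(t); z=.16+.097*np.cos(t)+.026*np.sin(t)
    print(d,np.round(proj(s,st(x,.130,z))),np.round(z,3))
E
```

```text
[[ 1.     0.001  0.    -0.001]
 [-0.    -0.227  0.974 -0.18 ]
 [ 0.001 -0.974 -0.227  0.066]
 [ 0.     0.     0.     1.   ]]
70 [344. 307.] 0.218
75 [320. 293.] 0.21
80 [302. 280.] 0.202
85 [289. 268.] 0.194
90 [280. 258.] 0.186
95 [275. 249.] 0.177
100 [272. 241.] 0.169
105 [271. 234.] 0.16
110 [272. 228.] 0.151
115 [275. 222.] 0.143
120 [279. 217.] 0.134
```

The bar is at about 93° and 0.18 m up, 65 mm above the TCP, and it isn't falling by itself yet. I'll raise the pads to it, grip, and draw it down.

```bash
python3 -m creep '[[0,-22,0,0,0,0,190],[0,-43,0,0,0,0,190],[0,-43,0,0,0,0,255],[0,-43,0,0,0,0,255],[0,-43,0,0,0,0,255]]'
python3 - <<'E'
from go import *
s=robot.snapshot("wrist"); cv2.imwrite("pics/w7.png",s["color"])
for t in (1.75,1.95,2.1):
    x=.026*np.cos(t)-.097*np.sin(t); z=.16+.097*np.cos(t)+.026*np.sin(t)
    go(st(x,.107,z-.019))
E
```

```text
time: 9.3
tool_pos: [0.5189, -0.0488, 0.1578]
ee_rot: [-1.571, -0.002, -0.142]
wrist_force: [4.6, -0.6, -0.7]
width: 0.0132
t 9.35 shift [-4.2  8.5  0.8] turn [-0.   0.4  0.1] f [ 4.4  0.1 -1.3]
t 9.35 shift [-3.9 28.6  0.8] turn [-0.   0.4  0.1] f [ 4.4  0.1 -1.3]
t 9.35 shift [-1.  43.4  0.8] turn [-0.   0.4  0.1] f [ 4.4  0.1 -1.3]
```

View pics/w7.png

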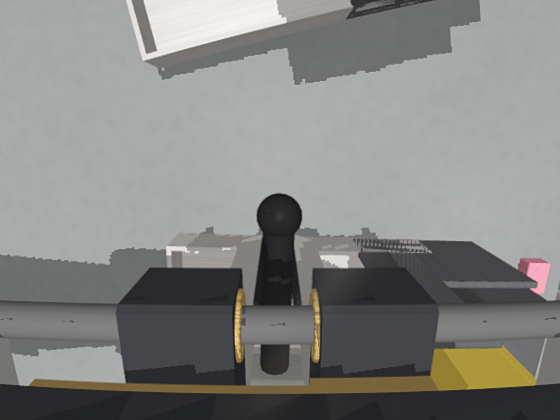

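The bar is gripped (13 mm opening, ball at (279,217)). Drawing it down the arc to the stop.

```bash
python3 -m creep '[[-2,8,0,0,0,0,255],[-3,16,0,0,0,0,255],[-3,24,0,0,0,0,255],[-2,32,0,0,0,0,255],[-1,40,0,0,0,0,255]]' && python3 -m creep '[[1,4,0,0,0,0,255],[1,6,0,0,0,0,255],[1,6,0,0,0,0,255]]'
python3 - <<'E'
from go import *
s=robot.snapshot("wrist"); cv2.imwrite("pics/w8.png",s["color"])
s=robot.snapshot("scene"); cv2.imwrite("pics/s8.png",cv2.resize(s["color"][80:290,170:450],None,fx=2,fy=2))
t=2.1; x=.026*np.cos(t)-.097*np.sin(t); z=.16+.097*np.cos(t)+.026*np.sin(t)
go(st(x,.107,z-.019))
E
```

```text
time: 9.98
tool_pos: [0.5163, -0.0482, 0.1175]
ee_rot: [-1.57, 0.002, -0.142]
wrist_force: [2.1, 0.4, 3.6]
width: 0.0132
time: 10.35
tool_pos: [0.5172, -0.0483, 0.1116]
ee_rot: [-1.57, 0.003, -0.142]
wrist_force: [-0.3, 1.3, 1.0]
width: 0.013
t 10.45 shift [ 0.8 -2.7  0.5] turn [-0.   0.4 -0.2] f [ 0.3  1.5 -0.1]
```

View pics/w8.png

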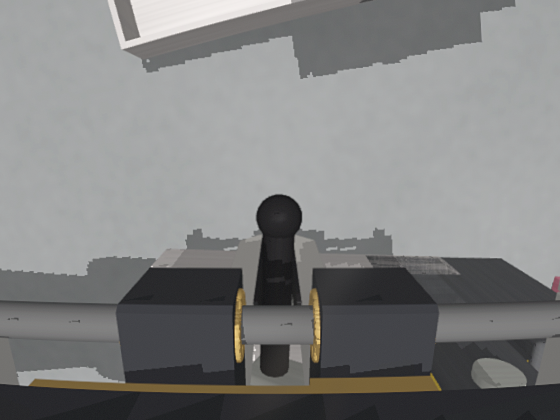

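View pics/s8.png

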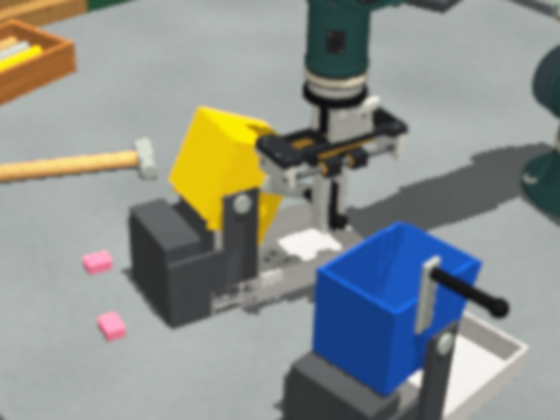

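The bin is well over, and a grey blank seems to show in the tray near (270,257). I'll press a few mm more to feel the stop.

```bash
python3 -m creep '[[0,3,0,0,0,0,255],[0,3,0,0,0,0,255]]'; python3 -m creep '[[0,3,0,0,0,0,255],[1,3,0,0,0,0,255]]'; python3 -m creep '[[0,0,0,0,0,0,255],[0,0,0,0,0,0,255],[0,0,0,0,0,0,255],[0,0,0,0,0,0,255]]'
```

```text
time: 10.7
tool_pos: [0.5177, -0.0484, 0.1091]
ee_rot: [-1.57, 0.001, -0.142]
wrist_force: [-1.4, 1.5, 0.9]
width: 0.0132
time: 10.95
tool_pos: [0.5184, -0.0486, 0.106]
ee_rot: [-1.571, 0.002, -0.142]
wrist_force: [-3.3, 1.9, 0.6]
width: 0.013
time: 11.45
tool_pos: [0.5184, -0.0486, 0.106]
ee_rot: [-1.571, 0.002, -0.142]
wrist_force: [-4.1, 2.7, -0.8]
width: 0.0131
```

```bash
python3 -m creep '[[0,2,0,0,0,0,255],[1,4,0,0,0,0,255],[1,4,0,0,0,0,255]]'; python3 - <<'E'
from go import *
o=robot.get_obs()
s=robot.snapshot("wrist"); cv2.imwrite("pics/w9.png",s["color"])
W=np.eye(4);W[:3,:3]=Ro.from_euler('xyz',o["ee_rot"]).as_matrix();W[:3,3]=o["tool_pos"]
s=dict(s);s["world_from_camera"]=W@np.array(s["mount"])
for d in range(100,132,4):
    t=np.radians(d); x=.026*np.cos(t)-.097*np.sin(t); z=.16+.097*np.cos(t)+.026*np.sin(t)
    print(d,np.round(proj(s,st(x,.130,z))),np.round(z,3))
E
```

```text
time: 11.82
tool_pos: [0.5191, -0.0487, 0.1032]
ee_rot: [-1.571, 0.002, -0.142]
wrist_force: [-7.8, 3.3, 4.8]
width: 0.0132
100 [268. 253.] 0.169
104 [267. 246.] 0.162
108 [268. 240.] 0.155
112 [270. 234.] 0.148
116 [273. 229.] 0.141
120 [277. 225.] 0.134
124 [282. 221.] 0.127
128 [287. 217.] 0.121
```

View pics/w9.png

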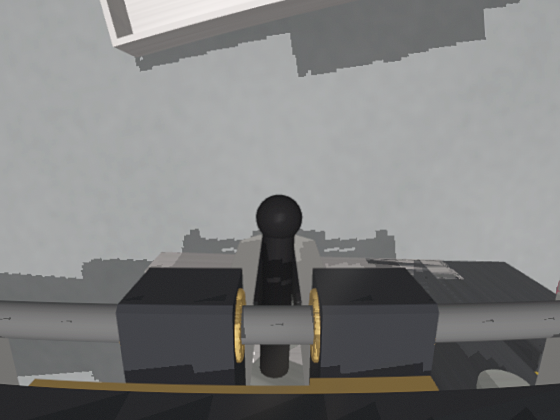

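The ball's pixel fits about 120–125° (stop at 120.3°), and the upward force is growing, so the bin is at the stop. Releasing gently and rising straight up.

```bash
python3 -m creep '[[0,-4,0,0,0,0,255],[0,-4,0,0,0,0,130],[0,-4,0,0,0,0,130],[0,-4,0,0,0,0,130],[0,-4,0,0,0,0,130]]' && python3 -m creep '[[0,-15,0,0,0,0,130],[0,-45,0,0,0,0,130],[0,-90,0,0,0,0,130],[0,-140,0,0,0,0,130],[0,-190,0,0,0,0,130]]' && python3 -m creep '[[-60,-20,0,0,0,0,130],[-110,-20,60,0,0,0,130],[-150,-20,120,0,0,0,130],[-160,-20,170,0,0,0,130],[-160,-20,170,0,0,0,130]]'
python3 - <<'E'
from go import *
for c in ("scene","top"):
    s=robot.snapshot(c)
    im=s["color"][80:290,170:450] if c=="scene" else s["color"][150:360,250:450]
    cv2.imwrite(f"pics/{c}9.png",cv2.resize(im,None,fx=2.8,fy=2.8))
    for x in robot.landmark_of("blank_a",c): print(c,x["p"],np.round(x["point"],3),"stand",np.round(R.T@(np.array(x["point"])-O),3))
    for x in robot.landmark_of("yellow_handle",c): print(c,x["p"],np.round(x["point"],3),"stand",np.round(R.T@(np.array(x["point"])-O),3))
E
```

```text
time: 12.5
tool_pos: [0.5205, -0.0492, 0.1067]
ee_rot: [-1.571, -0.001, -0.142]
wrist_force: [-0.2, -0.6, -0.3]
width: 0.0458
time: 13.12
tool_pos: [0.52, -0.0489, 0.2994]
ee_rot: [-1.571, -0.002, -0.142]
wrist_force: [-0.1, -0.8, 0.6]
width: 0.046
time: 13.75
tool_pos: [0.3846, 0.1447, 0.3181]
ee_rot: [-1.569, -0.003, -0.136]
wrist_force: [0.5, 0.8, -0.5]
width: 0.0461
scene 0.61 [ 0.525 -0.15   0.004] stand [-0.075  0.007  0.004]
scene 0.48 [ 0.514 -0.109  0.011] stand [-0.092  0.046  0.011]
scene 0.44 [ 0.707 -0.289  0.001] stand [ 0.126 -0.104  0.001]
scene 0.8 [ 0.518 -0.058  0.13 ] stand [-0.095  0.097  0.13 ]
top 0.58 [ 0.77  -0.166  0.001] stand [0.17  0.027 0.001]
top 0.56 [ 0.509 -0.113  0.01 ] stand [-0.096  0.041  0.01 ]
top 0.51 [ 0.707 -0.297 -0.   ] stand [ 0.127 -0.111 -0.   ]
top 0.8 [ 0.516 -0.054  0.132] stand [-0.098  0.1    0.132]
```

View pics/scene9.png

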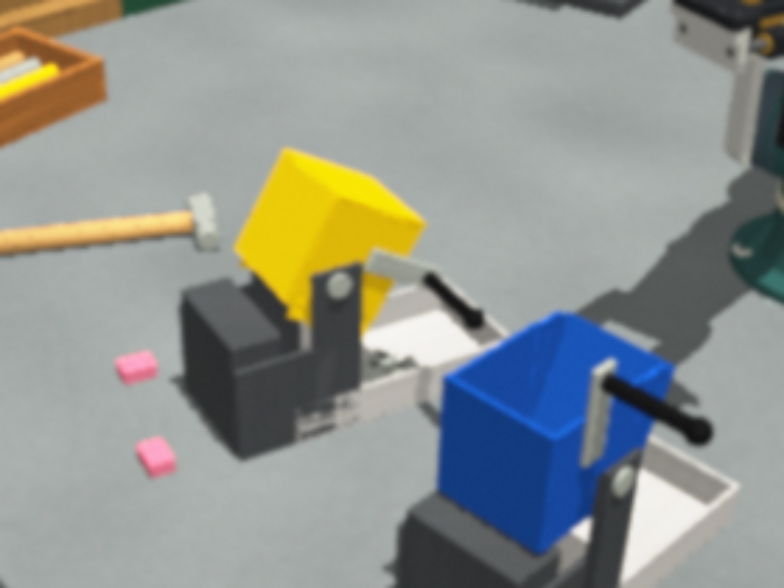

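View pics/top9.png

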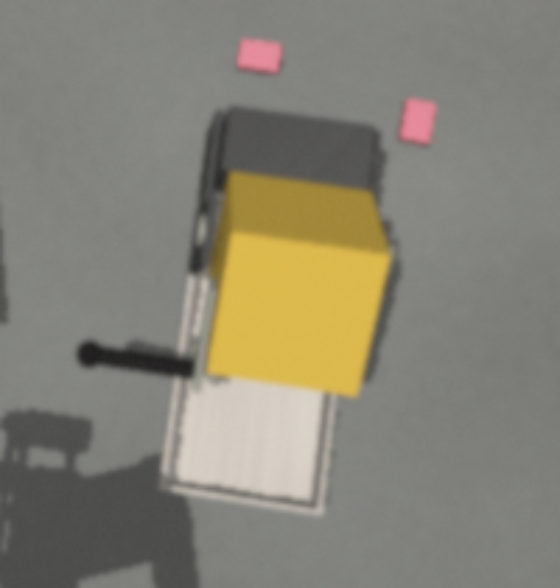

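```bash
python3 - <<'E'
from go import *
s=robot.snapshot("scene")
im=cv2.resize(s["color"][180:230,285:355],None,fx=10,fy=10,interpolation=cv2.INTER_CUBIC); im=cv2.convertScaleAbs(im,alpha=1.6,beta=10)
cv2.imwrite("pics/z.png",im)
E
```

```text
(no output)
```

View pics/z.png

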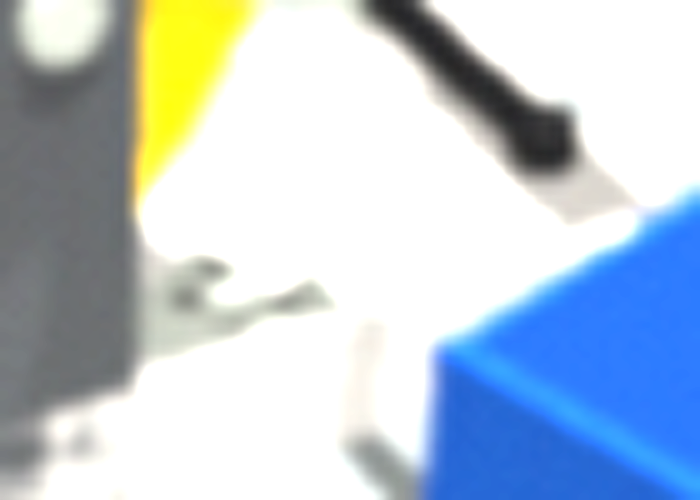

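The crop shows grey metal with dark holes at (185–310, 260–300), but I can't count the pieces. I'll look with the wrist camera from the front.

```bash
python3 - <<'E'
from go import *
go(st(-.25,.0,.22))
E
python3 -m creep '[[0,0,0,0,0,-10,130],[0,0,0,0,0,-20,130],[0,0,0,0,0,-30,130],[0,0,0,0,0,-40,130],[0,0,0,0,0,-40,130]]'
python3 - <<'E'
from go import *
go(st(-.25,.0,.22))
s=robot.snapshot("wrist"); cv2.imwrite("pics/w10.png",s["color"])
for x in robot.landmark_of("blank_a","wrist"): print(x["p"],"stand",np.round(R.T@(np.array(x["point"])-O),3))
E
```

```text
t 14.1 shift [   4.    96.5 -274. ] turn [ 0.   0.2 -0. ] f [ 0.9 -0.4 -0. ]
time: 14.72
tool_pos: [0.3834, 0.1417, 0.3129]
ee_rot: [-1.575, -0.694, -0.137]
wrist_force: [0.3, -0.1, 0.3]
width: 0.0462
t 14.725 shift [ -55.7   75.5 -274.4] turn [-0.   0.6 39.8] f [ 0.3 -0.1  0.3]
```

View pics/w10.png

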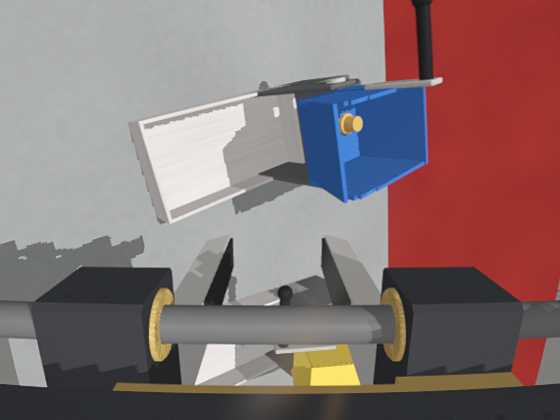

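```bash
python3 -m creep '[[0,0,-60,0,0,0,130],[0,0,-120,0,0,0,130],[0,0,-180,0,0,0,130],[0,0,-240,0,0,0,130],[0,0,-300,0,0,0,130]]' && python3 -m creep '[[0,0,-60,0,0,0,130],[0,0,-110,0,0,-5,130],[0,0,-110,0,0,-10,130],[0,0,-110,0,0,-10,130]]'
python3 - <<'E'
from go import *
go(st(-.25,.0,.22))
s=robot.snapshot("wrist"); cv2.imwrite("pics/w11.png",s["color"])
for x in robot.landmark_of("blank_a","wrist"): print(x["p"],"stand",np.round(R.T@(np.array(x["point"])-O),3))
E
```

```text
time: 15.45
tool_pos: [0.4007, -0.0967, 0.3281]
ee_rot: [-1.566, -0.67, -0.146]
wrist_force: [1.3, 0.1, -0.3]
width: 0.0461
time: 15.95
tool_pos: [0.3829, -0.2058, 0.3248]
ee_rot: [-1.562, -0.841, -0.155]
wrist_force: [0.2, 0.1, 0.7]
width: 0.0461
t 15.95 shift [-107.    38.2   68.5] turn [-0.3 -0.2 48.2] f [0.2 0.1 0.7]
0.63 stand [-0.075  0.005  0.002]
0.59 stand [-0.096  0.042  0.012]
0.54 stand [ 0.128 -0.111  0.001]
```

View pics/w11.png

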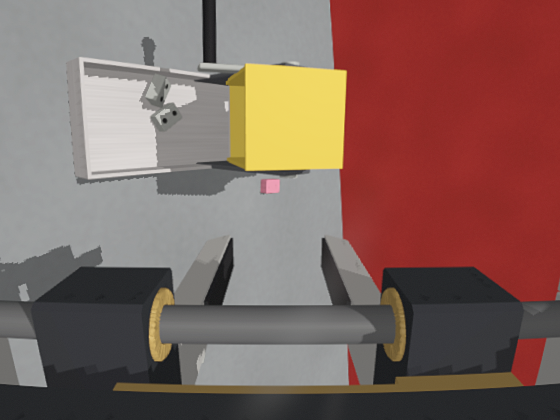

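Both two-hole blanks lie in the yellow tray, at (168,118) and (157,92). Their positions match the earlier reading from 2 s ago, so they're at rest. The bin is tipped, the blue bin is shut, and the arm is clear.

```bash
python3 -c "
from bench import robot
o=robot.get_obs();print(o['time'],o['wrist_force']);print(robot.close_job())"
```

```text
16.05 [-0.59052338  0.32533252  0.11109586]
the job is handed in; nothing more can be done
None
```

The yellow bin is tipped to its stop and both steel blanks are in its catch tray. I handed the job in at about 16 s of the 40 s allowed.

- **What I did:** I caged the handle bar loosely between the fingers and drew the bin forward. At about 93° it stopped sinking by itself, so I gripped the bar and drew it down until the force rose a little. Then I let go and moved the arm clear.
- **Bin:** after I let go, both fixed cameras put the handle about 131 mm above the bench and 95–98 mm in front of the pivot. The stop position is 133 mm and 97 mm. I had no direct joint reading.
- **Blanks:** in the stand frame they are at about x −75 mm, y +5 mm and x −96 mm, y +42 mm. Both are low in the tray, and the second may be lying slightly tilted, about 12 mm up. The positions agreed to 4 mm or better over 2 s, so I took them to be at rest.
- **Blue bin and pink look-alikes:** I never touched them. The blue bin still looked shut in every picture.
- **Checks that disagreed:** the top camera found only one blank in the tray, because the tipped bin hides part of it. A last wrist-camera picture clearly showed both.

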